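# Load a flashlight in a flatbed printer and crank its bed to print height

## Task

Get the printer ready for the red flashlight: lay it (do not drop it) in the two blue V-blocks on the printer bed and let go, then crank the black handwheel clockwise, regrasping as needed, until its white index stripe lines up with the green pointer, and let go of the wheel. Only then press the green start button right down and let it come back up. Leave the phone stand, vase and clipboard where they are.

Things in the scene. Friction and masses are not known exactly. Their poses are not given: they have to be found in the camera images.
- printer: White flatbed printer, a fixed deck 290 x 420 x 50 mm (x, y, z). Origin: centre of its underside; x points away from the robot, y left, turned by up to 0.12 rad. On the deck: bed centre at x 10, y 50 mm; wheel axis at x 15, y -105; button at x -112, y -30. A grey parked print bridge runs along x on the left end (y 150 to 200), its top 182 mm above the cart.
- cradle_mid (a point): Midway between the bed's two blue V-blocks, where the barrel's axis lies when seated, along this frame's x (either way round). 90 degree Vs, open upward, 12 mm thick, 40 mm either side along x, mouths 48 mm wide; tips 1 mm above this point, bed plate (170 x 100 mm) 31 mm below it. 93 mm above the cart with the wheel at 0; rises 3.5 mm per rad of wheel and holds its height.
- flashlight: Loose red aluminium flashlight, 155 mm long, 110 to 225 g, lying along its x axis. Origin: underside below mid-barrel; z up. Round barrel 32 mm in diameter, 106 mm long (x -53 to 53 mm); hexagonal tail and head, 40 mm across flats, which go outside the V-blocks with 7 mm of play each way. It lies on flats and does not roll.
- flashlight_mid (a point): Middle of the flashlight's barrel, on its axis, 20 mm above the origin; a good place to grip it, across the 32 mm barrel.
- handwheel (a joint): Angle of the handwheel in rad: 0 to 5.8, with stops at both ends; grows when turned clockwise seen from above. Starts at 0.1 to 0.6; the set angle is 3.8 to 4.6. It stays where it is left; turning it takes about 0.15 N m (2.5 N at the rim).
- wheel_hub (a point): Wheel centre on its upright axis, at rim mid-height, 95 mm above the cart. Black rim: inner radius 53, outer 67, 20 mm high (10 either side), 35 mm clear of the deck. Hub radius 14 mm, 18 mm above this point. Three dark spokes 10 mm wide at rim height, 120 degrees apart, one under the index stripe; between spokes pinch the rim from above, one finger inside, one outside.
- wheel_index (a point): The white index stripe of the handwheel, 10 mm wide: on the middle of the rim (60 mm from the axis), at rim mid-height, over one of the spokes. It turns with the wheel. At joint value 0 it points to the printer's -x.
- pointer_mark (a point): Where the index must come: a point 60 mm from the wheel axis at rim mid-height, straight in line with the fixed green pointer, whose 16 mm wide, 12 mm high block stands on the deck just outside the rim (74 to 104 mm from the axis).
- start (a joint): Travel of the green start button in m: 0 up, 0.006 fully down, about 5 N at the bottom; a spring returns it. It counts as pressed beyond 0.004.
- start_top (a point): Centre of the top of the green start button, 32 mm in diameter, pressed straight down.
- phone_stand: Clear acrylic phone stand, 85 x 75 mm base, 110 mm high; origin under its middle. Bystander.
- vase: Squat empty white ceramic vase, 110 mm across, 88 mm high; origin under its middle. Bystander.
- clipboard: Brown clipboard with a chrome spring clip, 225 x 160 mm, lying flat; origin under its middle. Bystander.

How it is judged:
On the way, in this order (a step that is already met when the one before it is completed fails the run):
1. the flashlight lies in both V-blocks and is let go (distance between flashlight_mid and cradle_mid below 0.011 m and angle between the x axis of flashlight and the x axis of cradle_mid, either way round below 0.1 rad and contact force between the fingers and flashlight below 0.1 N), for 0.2 s.
2. the handwheel's index stands at the green pointer and the wheel is let go (horizontal distance between wheel_index and pointer_mark below 0.009 m and contact force between the fingers and anything else below 0.1 N), for 0.2 s.
3. the start button is pressed down (value of joint start above 0.004 m), for 0.05 s.
At the end, for the whole second after the job is handed in: The flashlight lies at rest in both V-blocks (barrel middle within 11 mm of the cradle point, within 0.1 rad of its direction), the index stripe is within 9 mm of the pointer mark, and the start button is back up (distance between flashlight_mid and cradle_mid below 0.011 m and angle between the x axis of flashlight and the x axis of cradle_mid, either way round below 0.1 rad and linear speed of flashlight below 0.03 m/s and horizontal distance between wheel_index and pointer_mark below 0.009 m and value of joint start below 0.002 m); the robot touches nothing.
It fails at once if the start button is pressed before the index stands at the pointer (value of joint start above 0.004 m and horizontal distance between wheel_index and pointer_mark above 0.011 m).
It fails at once if the flashlight is dropped (falls freely faster than 0.7 m/s) (linear speed of flashlight above 0.7 m/s and contact force between the fingers and flashlight below 0.05 N).
It fails at once if the phone stand, vase or clipboard is shifted by more than 30 mm or tipped (distance of any of phone_stand, vase, clipboard from where it was at the start of the episode above 0.03 m or angle between any of vase, phone_stand's own z axis and vertical above 0.4 rad).
It also fails if it takes over 72 s, if anything falls off the work surface, if the arm or the gripper's body presses on something with over 40 N, if the wrist force passes 120 N, or if a joint passes its speed limit or range.

## Robot

A 6-joint arm with a two-finger parallel gripper is mounted at the origin on the work surface. World frame = base frame: x ahead of the robot, y to its left, z up, the work surface at z = 0. Lengths are in m, angles in rad, forces in N, time in s.
With the tool pointing down it reaches from about 0.225 to 0.875 m from the base axis. Payload 3.4 kg.
Tool frame: the origin (TCP) lies between the finger pads; the fingertips stand 14 mm ahead of it and the grasp point (between the pads) lies 5 mm behind it; z points along the fingers, y is the direction in which the jaws open and shut (so a half turn about z gives the same grasp; the last joint's range is limited). The gripper opens to 85 mm and grips with 20 to 120 N. Pads are 22 mm wide; open, the fingers measure 114 mm over their backs; the gripper's body (76 mm by 85 mm) begins 54 mm behind the grasp point. The pads swing forward as they close: fully open they stand 13 mm farther back than shut.
Start: joints at [1.118, 0.276, 1.505, -0, 1.361, -0.121], TCP at [0.187, 0.544, 0.245] pointing down, gripper open.
Joint ranges: [-2.89, 2.89], [-0.75, 2.08], [0.22, 2.7], [-1.18, 4.32], [0.11, 2.71], [-2.7, 2.7]. Speed limits (rad/s): [2.57, 2.57, 3.14, 3.14, 3.14, 3.14].

## Interface

Orientations are given as a unit quaternion [w, x, y, z].
In Python, from rig import manip, get_image, job gives the robot as it stands. The module is installed in compiled form; this text tells all that it offers.
- The arm moves only by the tool step_arm, never from a script. Its argument "moves" is one flat list of numbers, 5 for each row, row after row: the shift along the tool's x, y, z as a fraction of full scale, then the turn about the tool's z as a fraction of full scale, then the gripper's target within -1 to 1 (shut at 1, half-way at 0, fully open at -1). In form: [dx, dy, dz, twist, hand, dx, dy, dz, twist, hand, ...]. A call has 1 to 5 rows; each row is the pose to reach, as a shift and turn from the pose commanded when the call began, along the tool's axes at that moment, turning the shorter way round; what a row does not reach only later rows make up. Full scale, the value 1, is 500 mm for a shift and pi rad for a turn. A row lasts 1/10 s, in which the tool goes at most 50 mm and 8.59 degrees, less where a joint would pass 70% of its speed; a pose out of reach is approached as far as the arm can. A call with a number of a shift or a turn outside -1 to 1 is refused whole. A call with a gripper value outside its range is refused whole. The fingers move at their own pace and stop on an object; "force" is the grip in N (left out, the last holds). Time passes only in rows, so rows that repeat a pose let the fingers close. It gives the time, the measured TCP pose, the force and the opening at its end, in the units of the state.
- manip.get_state(): the state, without advancing time (a new reading comes with each control period).
- get_image(name): name is "scene" or "side" or "wrist"; returns a dict with "frame" (400x640x3 uint8, blue, green, red), "fx", "fy", "cx", "cy" (pixels), "rvec" (rotation vector, rad) and "tvec" (3), from world to camera coordinates, as OpenCV has them; the wrist camera has in their place "T_tool_cam" (4x4, takes a point from camera to tool coordinates, whose origin is the TCP and whose axes are the flange's). Camera axes: x right, y down, z forward; pixel columns grow to the right and rows downward; lengths in m; the calibration is good to about 2 mm. A picture is of the moment at which its call begins: read the wrist's pose just before it. There is no depth.
- job.sign_off(): hands the job in, once; it reports no verdict.
The state is a dict: "clock": time; "qpos": joint angles; "qd": joint speeds; "effort": joint torques, N m; "position": TCP position; "ee_rot": TCP orientation; "contact_force": force on the tool from outside, world axes, zero at the start; "moment": the same for the moment, N m; "width": finger opening in m.
Only numpy, scipy, OpenCV 4.12 (cv2) and the standard library are available. Lean on these libraries where they do the work, as an engineer would, in place of code of your own. Each camera call takes 0.05 s, during which the arm holds its last target. There are 200 camera calls.

## Working session

There is one attempt and no reset: what is moved stays moved. The work goes in short steps, Python scripts to look and compute and a tool call to move; the robot and the scene stay as the last step left them, time stands still between calls to the robot, and variables do not carry over. Pictures are saved under pics/ and viewed, about 8 in all and at most 12, crops included, and the job is handed in when it is done.

Besides the shell and the picture viewer there is one more tool, called after "Emit:" by a JSON object that holds its "op" and its "data", one argument or row to a line. step_arm: Moves the arm, as the interface text tells. Its arguments: {"type":"object","properties":{"moves":{"type":"array","items":{"type":"number","minimum":-1,"maximum":1}},"force":{"type":"number"}},"required":["moves"]}

```bash
mkdir -p pics; cat > h.py <<'E'
import numpy as np,cv2
from scipy.spatial.transform import Rotation as R
from rig import manip,get_image,job
def Rq(q): return R.from_quat([q[1],q[2],q[3],q[0]]).as_matrix()
def cam(name):
    s=manip.get_state(); d=get_image(name)
    K=np.array([[d['fx'],0,d['cx']],[0,d['fy'],d['cy']],[0,0,1.]])
    if 'rvec' in d:
        Rc=cv2.Rodrigues(np.array(d['rvec'],float))[0]; t=np.array(d['tvec'],float).ravel()
    else:
        T=np.eye(4);T[:3,:3]=Rq(s['ee_rot']);T[:3,3]=s['position']
        M=np.linalg.inv(T@np.array(d['T_tool_cam'])); Rc,t=M[:3,:3],M[:3,3]
    return d['frame'],K,Rc,t
def plane(uv,z,K,Rc,t):
    uv=np.atleast_2d(uv).astype(float)
    r=np.c_[uv,np.ones(len(uv))]@np.linalg.inv(K).T@Rc
    c=-Rc.T@t
    return c+r*((z-c[2])/r[:,2])[:,None]
def proj(P,K,Rc,t):
    p=(np.atleast_2d(P)@Rc.T+t)@K.T
    return p[:,:2]/p[:,2:]
E
python3 - <<'E'
from h import *
s=manip.get_state()
print({k:np.round(v,3) for k,v in s.items()})
import pickle
ims={n:cam(n) for n in('scene','side','wrist')}
pickle.dump(ims,open('a.pkl','wb'))
for n in ims: cv2.imwrite(f'pics/{n}0.png',ims[n][0]); print(n,-ims[n][2].T@ims[n][3])
E
```

```text
{'clock': np.float64(0.0), 'qpos': array([ 1.118,  0.277,  1.506,  0.   ,  1.361, -0.121]), 'qd': array([-0.001, -0.   ,  0.002, -0.001,  0.001, -0.001]), 'effort': array([-1.0000e-03, -4.1678e+01, -2.4581e+01, -0.0000e+00,  1.1000e-02,
        0.0000e+00]), 'position': array([0.187, 0.543, 0.244]), 'ee_rot': array([-0.   ,  0.165,  0.986, -0.001]), 'contact_force': array([ 0.021, -0.214, -0.754]), 'moment': array([-0.   ,  0.023,  0.06 ]), 'width': np.float64(0.085)}
scene [ 1.09675225 -0.70011818  1.0025201 ]
side [ 0.39587642 -0.89407597  0.72336289]
wrist [0.11951105 0.5666655  0.37211059]
```

View pics/scene0.png

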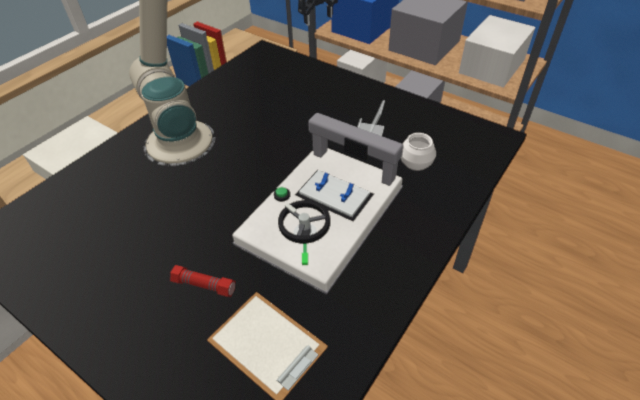

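View pics/side0.png

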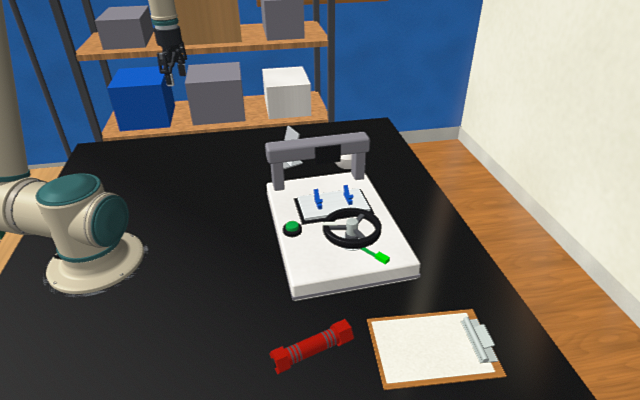

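The scene view shows the flashlight at about (202,280), the V-blocks at (322,182) and (347,192), the wheel at (304,222), the button at (282,193) and the pointer at (305,256). The side view shows the same objects. Next I'll measure them in both views.

```bash
cat > m.py <<'E'
from h import *
import pickle
ims=pickle.load(open('a.pkl','rb'))
pt={}
for n in('scene','side'):
    f,K,Rc,t=ims[n]; hsv=cv2.cvtColor(f,cv2.COLOR_BGR2HSV)
    def blobs(lo,hi,mina,roi):
        m=cv2.inRange(hsv,np.array(lo),np.array(hi)); z=np.zeros_like(m); x0,y0,x1,y1=roi; z[y0:y1,x0:x1]=m[y0:y1,x0:x1]
        k,l,s,c=cv2.connectedComponentsWithStats(z)
        return [(s[i,4],c[i],l==i) for i in range(1,k) if s[i,4]>=mina]
    roi=(150,130,420,320) if n=='scene' else (240,170,430,380)
    for nm,lo,hi,mina in(('green',(45,100,60),(80,255,255),15),('blue',(105,120,60),(125,255,255),15)):
        for a,c,m in blobs(lo,hi,mina,roi):
            print(n,nm,a,c.round(1),'z.06',plane(c,.062,K,Rc,t).round(4)[0])
            pt.setdefault(nm,{}).setdefault(n,[]).append(c)
    fr=(150,250,260,310) if n=='scene' else (250,300,370,390)
    for a,c,m in blobs((0,120,50),(8,255,255),100,fr):
        ys,xs=np.where(m); P=plane(np.c_[xs,ys],.02,K,Rc,t)[:,:2]
        (cx,cy),(w,h),ang=cv2.minAreaRect((P*1000).astype(np.float32)); 
        d=P-P.mean(0);u=np.linalg.svd(d,full_matrices=False)[2][0]
        pr=d@u
        print(n,'red',a,'ctr',round(cx),round(cy),'size',round(w),round(h),'axis',np.degrees(np.arctan2(u[1],u[0])).round(1),'mid',(P.mean(0)+u*(pr.max()+pr.min())/2).round(4),np.ptp(pr).round(3))
    # deck
    m=cv2.inRange(hsv,np.array((0,0,150)),np.array((180,40,255)));z=np.zeros_like(m)
    x0,y0,x1,y1=(225,140,410,295) if n=='scene' else (262,165,425,302); z[y0:y1,x0:x1]=m[y0:y1,x0:x1]
    c=max(cv2.findContours(z,0,2)[0],key=cv2.contourArea); ap=cv2.approxPolyDP(cv2.convexHull(c),4,True)[:,0]
    for p,q in zip(ap,plane(ap,.05,K,Rc,t)): print(n,'deck',p,q.round(3)[:2])
def tri(a,b):
    Ps=[ims[n][1]@np.c_[ims[n][2],ims[n][3]] for n in('scene','side')]
    X=cv2.triangulatePoints(Ps[0],Ps[1],np.array(a,float).reshape(2,1),np.array(b,float).reshape(2,1)); return (X[:3]/X[3]).ravel()
for nm in pt:
    for a in pt[nm]['scene']:
        for b in pt[nm]['side']: print(nm,a.round(),b.round(),tri(a,b).round(4))
E
python3 m.py
python3 -c "
import cv2,numpy as np
a=cv2.resize(cv2.imread('pics/scene0.png')[140:300,225:415],None,fx=3,fy=3,interpolation=2)
b=cv2.resize(cv2.imread('pics/side0.png')[170:310,260:430],None,fx=3,fy=3,interpolation=2)
c=np.zeros((480,800,3),np.uint8);c[:480,:400]=cv2.resize(a,(400,337))[:].repeat(1,0).__class__ and 0
cv2.imwrite('pics/c1.png',a)"
```

```text
scene green 91 [281.1 191.9] z.06 [ 0.4684 -0.039   0.062 ]
scene green 89 [304.5 255.8] z.06 [ 0.6516 -0.1771  0.062 ]
scene blue 76 [321.9 181.9] z.06 [0.5399 0.0564 0.062 ]
scene blue 77 [347.  192.4] z.06 [0.6209 0.0615 0.062 ]
scene red 883 ctr 465 -356 size 177 50 axis 16.9 mid [ 0.4647 -0.3556] 0.177
scene deck [330 149] [0.471 0.196]
scene deck [401 178] [0.712 0.206]
scene deck [322 283] [ 0.727 -0.21 ]
scene deck [233 233] [ 0.449 -0.216]
scene deck [312 151] [0.431 0.158]
side green 120 [291.6 226.1] z.06 [ 0.4703 -0.0357  0.062 ]
side green 166 [377.5 255.4] z.06 [ 0.6442 -0.1781  0.062 ]
side blue 101 [347.4 194.7] z.06 [0.6334 0.0715 0.062 ]
side blue 95 [317.5 198.9] z.06 [0.5518 0.0672 0.062 ]
side red 421 ctr 531 -334 size 41 59 axis -96.2 mid [ 0.53   -0.3351] 0.064
side red 503 ctr 467 -354 size 59 41 axis -151.7 mid [ 0.4667 -0.3551] 0.064
side red 434 ctr 407 -373 size 37 53 axis -83.4 mid [ 0.4071 -0.374 ] 0.056
side deck [366 175] [0.714 0.179]
side deck [416 257] [ 0.732 -0.187]
side deck [418 274] [ 0.717 -0.239]
side deck [293 296] [ 0.446 -0.252]
side deck [267 183] [0.428 0.191]
side deck [349 172] [0.669 0.205]
green [281. 192.] [292. 226.] [ 0.4701 -0.0408  0.0653]
green [281. 192.] [378. 255.] [ 0.602  -0.2112  0.1913]
green [304. 256.] [292. 226.] [ 0.5406 -0.0693 -0.0059]
green [304. 256.] [378. 255.] [ 0.6472 -0.1718  0.0546]
blue [322. 182.] [347. 195.] [ 0.6011 -0.0272  0.1464]
blue [322. 182.] [318. 199.] [0.5484 0.0448 0.0769]
blue [347. 192.] [347. 195.] [0.6282 0.0498 0.0767]
blue [347. 192.] [318. 199.] [ 0.5735  0.134  -0.0041]
```

View pics/c1.png

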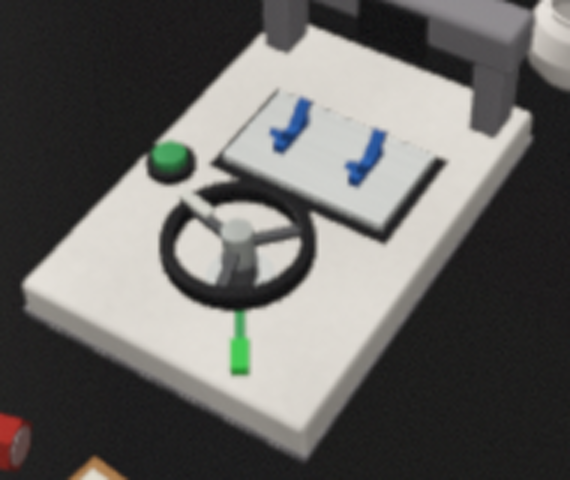

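The crop shows the two V-blocks clear, the pointer towards the lower end, and the stripe up-left towards the button. The triangulated points agree with a printer yaw of about 0.06 rad, and the button-to-cradle vector fits. I'll move to the flashlight next.

```bash
cat >> h.py <<'E'
def go(p,psi):
    "tool-frame fractions from measured pose to world p with tool-x yaw psi"
    s=manip.get_state(); M=Rq(s['ee_rot']); d=M.T@(np.array(p)-s['position'])
    cur=np.arctan2(M[1,0],M[0,0]); tw=-(psi-cur); tw=(tw+np.pi)%(2*np.pi)-np.pi
    print('shift/500mm',(d/.5).round(4),'twist/pi',round(tw/np.pi,4),'dist',np.linalg.norm(d).round(4),'cur',s['position'].round(4),'yaw',cur.round(4),'tilt',M[:,2].round(4),'F',s['contact_force'].round(1),'w',round(s['width'],4),'t',round(s['clock'],2),'q6',s['qpos'][5].round(2))
E
python3 -c "
from h import *
go([.467,-.355,.2],.297)"
```

```text
shift/500mm [-1.1145 -1.5161  0.0912] twist/pi 0.7998 dist 0.9419 cur [0.1871 0.5433 0.2446] yaw 2.8098 tilt [-6.0e-04 -1.3e-03 -1.0e+00] F [1.2 0.2 0.2] w 0.0855 t 0.15 q6 -0.12
```

Emit:
{"op": "step_arm", "data": {
  "moves": [-0.28,-0.38,0,0,-1,-0.28,-0.38,0,0,-1,-0.28,-0.38,0,0,-1,-0.28,-0.38,0,0,-1,-0.28,-0.38,0,0,-1]
}}

```text
clock: 0.65
position: [0.2576, 0.3156, 0.245]
ee_rot: [0.0, 0.165, 0.986, -0.001]
contact_force: [1.1, 0.6, -0.2]
width: 0.0855
```

Emit:
{"op": "step_arm", "data": {
  "moves": [-0.28,-0.38,0,0,-1,-0.28,-0.38,0,0,-1,-0.28,-0.38,0,0,-1,-0.28,-0.38,0,0,-1,-0.28,-0.38,0,0,-1]
}}

```text
clock: 1.15
position: [0.3284, 0.0907, 0.2454]
ee_rot: [0.0, 0.166, 0.986, -0.0]
contact_force: [0.5, -0.2, -0.1]
width: 0.0855
```

Emit:
{"op": "step_arm", "data": {
  "moves": [-0.28,-0.38,0,0,-1,-0.28,-0.38,0,0,-1,-0.28,-0.38,0,0,-1,-0.28,-0.38,0,0,-1,-0.28,-0.38,0,0,-1]
}}

```text
clock: 1.65
position: [0.3992, -0.1352, 0.2452]
ee_rot: [0.0, 0.166, 0.986, -0.0]
contact_force: [-0.3, -0.5, -0.3]
width: 0.0853
```

```bash
python3 -c "
from h import *
go([.467,-.355,.2],.297)"
```

```text
shift/500mm [-0.2722 -0.3707  0.0908] twist/pi 0.7991 dist 0.2344 cur [ 0.3992 -0.1352  0.2452] yaw 2.8074 tilt [ 6.e-04 -8.e-04 -1.e+00] F [-0.3 -0.5 -0.3] w 0.0853 t 1.65 q6 -1.73
```

Emit:
{"op": "step_arm", "data": {
  "moves": [-0.27,-0.37,0,0.23,-1,-0.27,-0.37,0,0.23,-1,-0.27,-0.37,0,0.23,-1,-0.27,-0.37,0,0.23,-1,-0.27,-0.37,0,0.23,-1]
}}

```text
clock: 2.15
position: [0.4667, -0.3548, 0.2444]
ee_rot: [0.0, 0.506, 0.862, -0.0]
contact_force: [0.5, 1.3, -0.2]
width: 0.085
```

Emit:
{"op": "step_arm", "data": {
  "moves": [0,0,0.02,0.23,-1,0,0,0.04,0.23,-1,0,0,0.06,0.23,-1,0,0,0.08,0.23,-1,0,0,0.09,0.23,-1]
}}

```text
clock: 2.65
position: [0.4655, -0.3505, 0.1988]
ee_rot: [-0.001, 0.778, 0.628, -0.0]
contact_force: [-0.1, 0.4, 0.8]
width: 0.0855
```

Emit:
{"op": "step_arm", "data": {
  "moves": [0,0,0,0.23,-1,0,0,0,0.23,-1,0,0,0,0.23,-1,0,0,0,0.23,-1,0,0,0,0.23,-1]
}}

```text
clock: 3.15
position: [0.466, -0.3508, 0.1999]
ee_rot: [-0.0, 0.95, 0.313, -0.0]
contact_force: [0.1, -0.5, -0.4]
width: 0.0854
```

Emit:
{"op": "step_arm", "data": {
  "moves": [0,0,0,0.11,-1,0,0,0,0.11,-1,0,0,0,0.11,-1,0,0,0,0.11,-1]
}}

```text
clock: 3.55
position: [0.4659, -0.3508, 0.1999]
ee_rot: [-0.0, 0.989, 0.148, -0.0]
contact_force: [0.4, 0.5, -0.2]
width: 0.0854
```

```bash
cat > fl.py <<'E'
from h import *
f,K,Rc,t=cam('wrist'); cv2.imwrite('pics/w1.png',f)
hsv=cv2.cvtColor(f,cv2.COLOR_BGR2HSV)
m=cv2.inRange(hsv,np.array((0,110,40)),np.array((8,255,255)))|cv2.inRange(hsv,np.array((172,110,40)),np.array((180,255,255)))
m=cv2.morphologyEx(m,cv2.MORPH_CLOSE,np.ones((15,15)))
c=max(cv2.findContours(m,0,2)[0],key=cv2.contourArea)[:,0]
x,y,w,h=cv2.boundingRect(c);print('bbox',x,y,w,h)
P=plane(c,.02,K,Rc,t)[:,:2]
(cx,cy),(a,b),g=cv2.minAreaRect((P*1000).astype(np.float32)); print('rect',cx,cy,a,b,g)
go([.467,-.355,.02],.297)
E
python3 fl.py
```

```text
bbox 302 116 45 145
rect 461.5143127441406 -355.8896789550781 166.74728393554688 47.20865249633789 17.962238311767578
shift/500mm [-0.0004  0.0088  0.3599] twist/pi 0.0002 dist 0.18 cur [ 0.466  -0.3508  0.2   ] yaw 0.2976 tilt [-4.e-04  5.e-04 -1.e+00] F [ 0.1 -0.1 -0.7] w 0.0858 t 3.6 q6 0.51
```

View pics/w1.png

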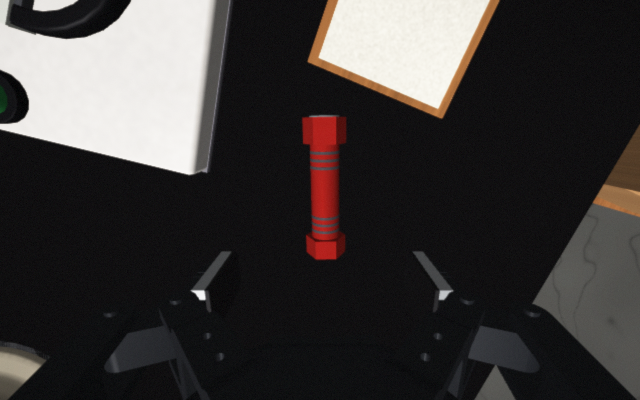

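The wrist view shows the flashlight upright in the image, bbox (302,116) to (347,261), with the barrel shoulders near rows 144 and 236. I'll check its position along the axis, because the views differ by a few mm.

```bash
python3 - <<'E'
from h import *
f,K,Rc,t=cam('wrist')
print('cam',-Rc.T@t, Rc[2])
u=np.array([np.cos(.3),np.sin(.3),0])
for uv,z in(((325,144),.036),((325,144),.04),((325,236),.036),((325,236),.04),((325,116),.04),((325,258),.0),((325,258),.02)):
    p=plane(uv,z,K,Rc,t)[0]; print(uv,z,p.round(4), 'along from (.467,-.355):',round((p-np.array([.467,-.355,z]))@u,4))
# row profile of red width
hsv=cv2.cvtColor(f,cv2.COLOR_BGR2HSV)
m=cv2.inRange(hsv,np.array((0,110,40)),np.array((8,255,255)))|cv2.inRange(hsv,np.array((172,110,40)),np.array((180,255,255)))
for r in list(range(112,152,3))+list(range(226,264,3)):
    x=np.where(m[r,280:370])[0]; print(r,(x.min()+280,x.max()+280) if len(x) else None,end=' ')
    if len(x): print(f[r,325])
E
```

```text
cam [ 0.53405961 -0.32995932  0.32752578] [-0.26872493 -0.08262706 -0.95966644]
(325, 144) 0.036 [ 0.515  -0.3395  0.036 ] along from (.467,-.355): 0.0505
(325, 144) 0.04 [ 0.5153 -0.3393  0.04  ] along from (.467,-.355): 0.0508
(325, 236) 0.036 [ 0.4184 -0.3694  0.036 ] along from (.467,-.355): -0.0507
(325, 236) 0.04 [ 0.42   -0.3688  0.04  ] along from (.467,-.355): -0.049
(325, 116) 0.04 [ 0.541  -0.3314  0.04  ] along from (.467,-.355): 0.0777
(325, 258) 0.0 [ 0.3748 -0.3833  0.    ] along from (.467,-.355): -0.0964
(325, 258) 0.02 [ 0.3846 -0.3801  0.02  ] along from (.467,-.355): -0.0862
112 None 115 None 118 (np.int64(302), np.int64(345)) [ 30  35 177]
121 (np.int64(302), np.int64(345)) [ 27  31 175]
124 (np.int64(302), np.int64(345)) [ 25  31 173]
127 (np.int64(302), np.int64(345)) [ 28  33 178]
130 (np.int64(302), np.int64(345)) [ 29  32 177]
133 (np.int64(302), np.int64(345)) [ 28  33 179]
136 (np.int64(302), np.int64(346)) [ 28  31 176]
139 (np.int64(303), np.int64(345)) [ 31  35 179]
142 (np.int64(303), np.int64(345)) [ 28  34 176]
145 (np.int64(309), np.int64(338)) [ 27  33 171]
148 (np.int64(309), np.int64(338)) [ 27  33 171]
151 (np.int64(311), np.int64(335)) [ 37  40 166]
226 (np.int64(311), np.int64(338)) [80 74 88]
229 (np.int64(313), np.int64(336)) [ 29  34 175]
232 (np.int64(310), np.int64(341)) [81 74 89]
235 (np.int64(306), np.int64(344)) [ 29  33 175]
238 (np.int64(305), np.int64(344)) [ 27  32 175]
241 (np.int64(306), np.int64(344)) [ 21  23 122]
244 (np.int64(306), np.int64(344)) [ 29  33 179]
247 (np.int64(306), np.int64(344)) [ 31  36 181]
250 (np.int64(306), np.int64(344)) [ 28  33 180]
253 (np.int64(307), np.int64(342)) [ 30  34 180]
256 (np.int64(311), np.int64(339)) [ 31  34 181]
259 (np.int64(315), np.int64(336)) [ 23  25 109]
262 None
```

The wrist view confirms the middle at (0.467, -0.355): the shoulders lie at ±50.6 mm. I'll descend and grip now.

Emit:
{"op": "step_arm", "data": {
  "moves": [0,0.008,0.09,-0.003,-1,0,0.008,0.18,-0.003,-1,0,0.008,0.26,-0.003,-1,0,0.008,0.33,-0.003,-1,0,0.008,0.36,-0.003,-1]
}}

```text
clock: 4.15
position: [0.4654, -0.353, 0.0167]
ee_rot: [-0.003, 0.988, 0.153, -0.002]
contact_force: [-0.0, 0.7, -0.0]
width: 0.0851
```

Emit:
{"op": "step_arm", "data": {
  "moves": [0,0,0,0,0.3,0,0,0,0,0.6,0,0,0,0,1,0,0,0,0,1,0,0,0,0,1],
  "force": 40
}}

```text
clock: 4.65
position: [0.4681, -0.3554, 0.022]
ee_rot: [0.001, 0.988, 0.152, 0.001]
contact_force: [0.3, 0.6, 6.2]
width: 0.0309
```

Emit:
{"op": "step_arm", "data": {
  "moves": [0,0,0,0,1,0,0,0,0,1,0,0,0,0,1]
}}

```text
clock: 4.95
position: [0.4681, -0.3554, 0.022]
ee_rot: [0.001, 0.988, 0.152, 0.001]
contact_force: [0.5, 1.4, 6.7]
width: 0.0307
```

```bash
python3 -c "
from h import *
go([.467,-.355,.2],.06)"
```

```text
shift/500mm [-0.0013 -0.0005 -0.356 ] twist/pi 0.0783 dist 0.178 cur [ 0.4681 -0.3554  0.022 ] yaw 0.3061 tilt [ 0.0023 -0.0019 -1.    ] F [0.5 1.4 6.7] w 0.0307 t 4.95 q6 0.5
```

Emit:
{"op": "step_arm", "data": {
  "moves": [0,0,-0.04,0,1,0,0,-0.12,0,1,0,0,-0.2,0,1,0,0,-0.3,0,1,0,0,-0.4,0,1]
}}

```text
clock: 5.45
position: [0.4667, -0.3542, 0.2219]
ee_rot: [-0.0, 0.988, 0.152, -0.0]
contact_force: [1.3, -0.8, -2.0]
width: 0.0307
```

```bash
python3 -c "
from h import *
go([.57,-.1,.25],.06)"
```

```text
shift/500mm [ 0.3503 -0.4226 -0.0561] twist/pi 0.0783 dist 0.2759 cur [ 0.4667 -0.3542  0.2219] yaw 0.3061 tilt [-6.e-04  5.e-04 -1.e+00] F [ 1.3 -0.8 -2. ] w 0.0307 t 5.45 q6 0.5
```

Emit:
{"op": "step_arm", "data": {
  "moves": [0.06,-0.07,-0.056,0.078,1,0.13,-0.16,-0.056,0.078,1,0.2,-0.24,-0.056,0.078,1,0.26,-0.31,-0.056,0.078,1,0.31,-0.38,-0.056,0.078,1]
}}

```text
clock: 5.95
position: [0.5575, -0.1277, 0.2486]
ee_rot: [0.0, 1.0, 0.03, 0.001]
contact_force: [1.6, -1.0, -1.1]
width: 0.0304
```

Emit:
{"op": "step_arm", "data": {
  "moves": [0,0,0,0,1,0,0,0,0,1,0,0,0,0,1]
}}

```text
clock: 6.25
position: [0.5566, -0.1301, 0.2482]
ee_rot: [0.0, 1.0, 0.03, -0.0]
contact_force: [-0.6, -0.0, -1.8]
width: 0.0309
```

```bash
python3 -c "
from h import *
import pickle
go([.588,.0475,.2],.06)
w=cam('wrist');pickle.dump(w,open('w2.pkl','wb'));cv2.imwrite('pics/w2.png',w[0])"
```

```text
shift/500mm [ 0.0843 -0.3509  0.0961] twist/pi 0.0002 dist 0.1867 cur [ 0.5566 -0.1301  0.2482] yaw 0.0606 tilt [-5.e-04 -8.e-04 -1.e+00] F [-0.6 -0.  -1.8] w 0.0309 t 6.25 q6 1.16
```

View pics/w2.png

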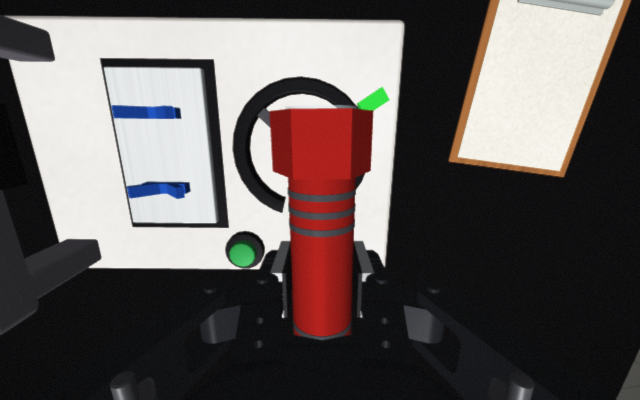

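The wrist view shows the V-blocks at (112..180, ~112) and (127..190, ~190), the plate, button (243,255) and pointer (373,100). The flashlight is held squarely. Next I'll refine the cradle position.

```bash
python3 - <<'E'
from h import *
import pickle
f,K,Rc,t=pickle.load(open('w2.pkl','rb'))
hsv=cv2.cvtColor(f,cv2.COLOR_BGR2HSV)
m=cv2.inRange(hsv,np.array((105,120,40)),np.array((125,255,255)))
k,l,s,c=cv2.connectedComponentsWithStats(m)
for i in range(1,k):
    if s[i,4]>100:
        ys,xs=np.where(l==i)
        for nm,sel in(('L',xs<=xs.min()+6),('R',xs>=xs.max()-4)):
            uv=(xs[sel].mean(),(ys[sel].min()+ys[sel].max())/2); x=xs.min() if nm=='L' else xs.max()
            print(s[i],nm,np.round(uv,1),plane((x,uv[1]),.095,K,Rc,t).round(4)[0])
v=hsv[:,:,2]
# plate: bright region inside dark border
w=cv2.inRange(f,np.array((150,150,150)),np.array((255,255,255)))|m
k,l,s,c=cv2.connectedComponentsWithStats(w)
i=l[150,155]; cc=max(cv2.findContours((l==i).astype(np.uint8),0,2)[0],key=cv2.contourArea)
P=plane(cc[:,0],.0632,K,Rc,t)[:,:2]; print('plate',cv2.minAreaRect((P*1000).astype(np.float32)),cv2.boundingRect(cc))
# button
g=cv2.inRange(hsv,np.array((45,100,40)),np.array((80,255,255)))
k,l,s,c=cv2.connectedComponentsWithStats(g)
for i in range(1,k):
    if s[i,4]>60:print('green',s[i],c[i].round(1),plane(c[i],.062,K,Rc,t)[0].round(4),plane(c[i],.066,K,Rc,t)[0].round(4))
# deck left edge in image at x front: white bottom boundary rows
for x in (60,120,180,370):
    col=np.where(f[:,x,:].min(1)>150)[0]; print('deck edge',x,col.min(),col.max(),plane([(x,col.min()),(x,col.max())],.05,K,Rc,t)[:,:2].round(4).tolist())
E
```

```text
[112 106  68  13 784] L [115.3 111.5] [0.6258 0.0735 0.095 ]
[112 106  68  13 784] R [176.9 112.5] [0.6287 0.01   0.095 ]
[127 182  63  16 741] L [130.5 191.5] [0.5477 0.0699 0.095 ]
[127 182  63  16 741] R [186.5 187.5] [0.5557 0.0059 0.095 ]
plate ((587.685302734375, 45.2204704284668), (167.39739990234375, 98.3922119140625), 2.8855981826782227) (104, 67, 112, 156)
green [357  87  32  24 412] [373.6 100.1] [ 0.6536 -0.1795  0.062 ] [ 0.6533 -0.1788  0.066 ]
green [229 240  28  27 579] [242.5 253.1] [ 0.468  -0.0382  0.062 ] [ 0.47   -0.0393  0.066 ]
deck edge 60 18 241 [[0.7133, 0.1445], [0.4651, 0.194]]
deck edge 120 18 396 [[0.717, 0.0839], [0.2126, 0.1548]]
deck edge 180 19 268 [[0.7198, 0.0233], [0.4358, 0.0464]]
deck edge 370 21 249 [[0.7297, -0.1694], [0.4773, -0.1969]]
```

```bash
python3 - <<'E'
from h import *
import pickle
f,K,Rc,t=pickle.load(open('w2.pkl','rb'))
s=manip.get_state();p=s['position'];M=Rq(s['ee_rot'])
for uv,z in(((322,179),.018),((322,179),.014),((322,333),.018),((322,108),.018)):
    q=plane(uv,p[2]+z,K,Rc,t)[0]; print(uv,z,(M.T@(q-p)).round(4))
hsv=cv2.cvtColor(f,cv2.COLOR_BGR2HSV)
m=cv2.inRange(hsv,np.array((0,110,30)),np.array((8,255,255)))
for r in(130,150,170,190,220,260,300,320,330,336,340): x=np.where(m[r])[0]; print(r,x.min(),x.max(),end='; ')
go([.588,.0465,.14],.053)
E
```

```text
(322, 179) 0.018 [ 0.0498 -0.0003 -0.018 ]
(322, 179) 0.014 [ 0.049  -0.0003 -0.014 ]
(322, 333) 0.018 [-0.0239 -0.0002 -0.018 ]
(322, 108) 0.018 [ 0.0764 -0.0003 -0.018 ]
130 271 371; 150 272 370; 170 273 369; 190 290 351; 220 290 353; 260 291 352; 300 292 352; 320 294 350; 330 294 342; 336 298 322; Traceback (most recent call last):
  File "<stdin>", line 9, in <module>
    return umr_minimum(a, axis, None, out, keepdims, initial, where)
ValueError: zero-size array to reduction operation minimum which has no identity
```

Emit:
{"op": "step_arm", "data": {
  "moves": [0.02,-0.08,0.04,0.0024,1,0.04,-0.16,0.08,0.0024,1,0.06,-0.24,0.1,0.0024,1,0.08,-0.31,0.1,0.0024,1,0.088,-0.349,0.1,0.0024,1]
}}

```text
clock: 6.8
position: [0.5906, 0.0484, 0.1976]
ee_rot: [-0.001, 1.0, 0.026, -0.0]
contact_force: [0.7, -0.1, -1.2]
width: 0.0307
```

Emit:
{"op": "step_arm", "data": {
  "moves": [0,0,0.04,0,1,0,0,0.08,0,1,0,0,0.11,0,1,0,0,0.12,0,1,0,0,0.12,0,1]
}}

```text
clock: 7.3
position: [0.59, 0.0461, 0.1376]
ee_rot: [-0.0, 1.0, 0.026, -0.001]
contact_force: [-0.0, 0.1, -1.7]
width: 0.0305
```

```bash
python3 - <<'E'
from h import *
go([.590,.0466,.096],.053)
f,K,Rc,t=cam('side'); r=cv2.resize(f[130:310,240:440],None,fx=3,fy=3,interpolation=2)
f,K,Rc,t=cam('scene'); q=cv2.resize(f[120:250,265:420],None,fx=3,fy=3,interpolation=2)
c=np.zeros((540,800,3),np.uint8); c[:300,:333]=cv2.resize(r,(333,300)); c[:390,334:799]=q
cv2.imwrite('pics/p3.png',c)
E
```

```text
shift/500mm [ 0.0002 -0.0009  0.0832] twist/pi -0.0005 dist 0.0416 cur [0.59   0.0461 0.1376] yaw 0.0514 tilt [-0.0016 -0.     -1.    ] F [-0.   0.1 -1.7] w 0.0305 t 7.3 q6 1.48
```

View pics/p3.png

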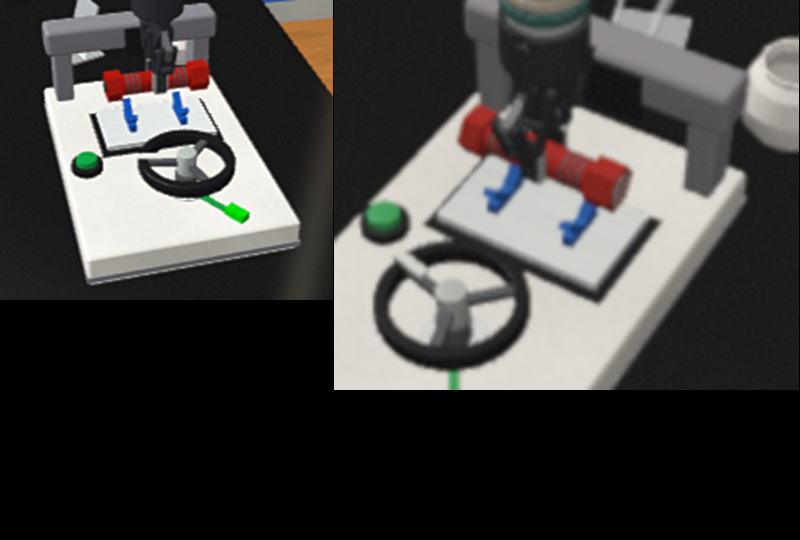

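Both views show the flashlight centred lengthwise above the two V-blocks and clear of the bridge. I'll lower it, finishing slowly.

Emit:
{"op": "step_arm", "data": {
  "moves": [0,-0.001,0.03,0,1,0,-0.001,0.055,0,1,0,-0.001,0.068,0,1,0,-0.001,0.074,0,1,0,-0.001,0.078,0,1]
}}

```text
clock: 7.9
position: [0.5904, 0.0479, 0.0992]
ee_rot: [-0.0, 1.0, 0.027, 0.0]
contact_force: [-0.0, -0.1, -2.2]
width: 0.0308
```

Emit:
{"op": "step_arm", "data": {
  "moves": [0,0,0.002,0,1,0,0,0.004,0,1,0,0,0.004,0,1,0,0,0.004,0,1]
}}

```text
clock: 8.3
position: [0.5904, 0.048, 0.0975]
ee_rot: [-0.0, 1.0, 0.027, 0.0]
contact_force: [-0.7, -0.5, -1.4]
width: 0.0306
```

Emit:
{"op": "step_arm", "data": {
  "moves": [0,0,0.002,0,1,0,0,0.004,0,1,0,0,0.004,0,1]
}}

```text
clock: 8.6
position: [0.5906, 0.0477, 0.0958]
ee_rot: [0.0, 1.0, 0.027, 0.0]
contact_force: [0.5, -0.9, 1.3]
width: 0.0308
```

Emit:
{"op": "step_arm", "data": {
  "moves": [0,0,0.002,0,1,0,0,0.004,0,1,0,0,0.004,0,1]
}}

```text
clock: 8.9
position: [0.5907, 0.0475, 0.0954]
ee_rot: [0.0, 1.0, 0.027, 0.001]
contact_force: [-2.9, -1.7, 11.0]
width: 0.031
```

Contact at TCP z ≈ 0.0955, as predicted. I'll release and back off upwards.

Emit:
{"op": "step_arm", "data": {
  "moves": [0,0,-0.002,0,0.3,0,0,-0.003,0,0.1,0,0,-0.003,0,-0.2,0,0,-0.003,0,-0.4,0,0,-0.003,0,-0.4]
}}

```text
clock: 9.4
position: [0.5902, 0.0482, 0.0944]
ee_rot: [-0.0, 1.0, 0.027, -0.0]
contact_force: [-0.0, -1.3, 0.1]
width: 0.0597
```

Emit:
{"op": "step_arm", "data": {
  "moves": [0,0,0,0,-0.4,0,0,-0.03,0,-0.4,0,0,-0.1,0,-0.4,0,0,-0.2,0,-0.4,0,0,-0.3,0,-0.4]
}}

```text
clock: 9.9
position: [0.5897, 0.0481, 0.2457]
ee_rot: [-0.0, 1.0, 0.027, -0.001]
contact_force: [1.5, 0.2, -0.7]
width: 0.0601
```

```bash
python3 - <<'E'
from h import *
import pickle
go([.5,-.06,.25],.053)
w=cam('wrist');pickle.dump(w,open('w4.pkl','wb'));cv2.imwrite('pics/w4.png',w[0])
E
```

```text
shift/500mm [-0.1907  0.2062 -0.0084] twist/pi 0.0001 dist 0.1405 cur [0.5897 0.0481 0.2457] yaw 0.0534 tilt [-1.9e-03  3.0e-04 -1.0e+00] F [ 1.5  0.2 -0.7] w 0.0601 t 9.9 q6 1.48
```

View pics/w4.png

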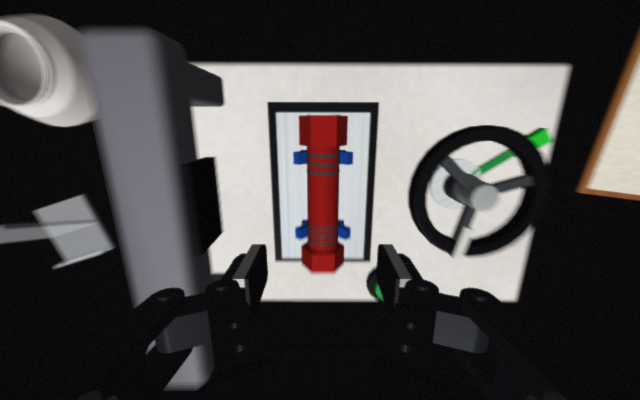

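The view shows the flashlight seated in both V-blocks between the shoulders, hub top at about (485,196), stripe on the near spoke at about (463,238), pointer block at (541,137). Now the wheel geometry.

```bash
python3 - <<'E'
from h import *
import pickle
f,K,Rc,t=pickle.load(open('w4.pkl','rb'))
hsv=cv2.cvtColor(f,cv2.COLOR_BGR2HSV)
print('hub',plane((485,196),.113,K,Rc,t)[0].round(4))
# rim: dark ring pixels, fit ellipse to inner hole outline via hull of the left part
dark=(f.max(2)<45).astype(np.uint8)
pts=[]
for a in np.arange(0,2*np.pi,.1):
    ray=[(480+r*np.cos(a),190+r*np.sin(a)) for r in np.arange(35,85,.5)]
    v=[dark[int(round(y)),int(round(x))] for x,y in ray]
    i=[k for k in range(len(v)-12) if v[k] and all(v[k:k+12])]
    if i: 
        j=i[0]; k=j
        while k<len(v) and v[k]:k+=1
        pts.append((a,ray[j],ray[k-1] if k<len(v) else None))
def fit(P):
    A=np.c_[2*P[:,:2],np.ones(len(P))];b=(P[:,:2]**2).sum(1);s=np.linalg.lstsq(A,b,rcond=None)[0];return s[:2].round(4),np.sqrt(s[2]+s[:2]@s[:2]).round(4)
out=np.array([p[2] for p in pts if p[2] is not None])
for z in(.085,.095,.105): print('outer',z,len(out),fit(plane(out,z,K,Rc,t)))
g=cv2.inRange(hsv,np.array((45,100,40)),np.array((80,255,255)));g[:,:440]=0
ys,xs=np.where(g);print('green px',xs.min(),xs.max(),ys.min(),ys.max())
blk=cv2.inRange(hsv,np.array((45,200,150)),np.array((80,255,255)));blk[:,:440]=0
b=np.argwhere(blk)[:,::-1];print('blk',b.min(0),b.max(0),b.mean(0),plane(b.mean(0),.06,K,Rc,t))
r=cv2.resize(f[110:270,390:570],None,fx=4,fy=4,interpolation=2)[:600,:720];cv2.imwrite('pics/w4c.png',r)
E
```

```text
hub [ 0.6013 -0.1086  0.113 ]
outer 0.085 51 (array([ 0.5968, -0.1163]), np.float64(0.0705))
outer 0.095 51 (array([ 0.599 , -0.1105]), np.float64(0.0681))
outer 0.105 51 (array([ 0.6013, -0.1047]), np.float64(0.0656))
green px 474 554 129 172
blk [531 130] [547 145] [539.47482014 138.00719424] [[ 0.6569977  -0.18646828  0.06      ]]
```

View pics/w4c.png

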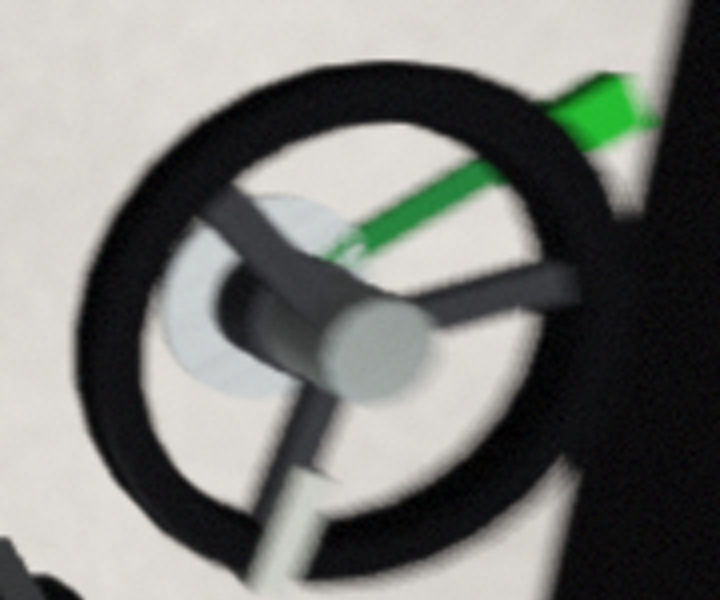

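```bash
python3 - <<'E'
from h import *
import pickle
f,K,Rc,t=pickle.load(open('w4.pkl','rb'))
H=np.array([.601,-.108]);yaw=.053
def pr(n,uv,z):
    p=plane(uv,z,K,Rc,t)[:,:2]-H
    for q in p: print(n,q.round(4),'r',np.hypot(*q).round(4),'ang',np.arctan2(q[1],q[0]).round(3),'wheel angle',((np.pi+yaw-np.arctan2(q[1],q[0]))%(2*np.pi)).round(3))
c=lambda *a:np.array(a)/4+[390,110]
pr('stripe',[c(310,478),c(275,585),c(292,530)],.1055)
pr('line',[c(365,240),c(490,172),c(430,208)],.0505)
pr('blk',[(539.5,138)],.062)
pr('blk top far/near',[c(625,95),c(575,122)],.062)
go([.5,-.06,.25],.053)
E
```

```text
stripe [-0.0374  0.0049] r 0.0377 ang 3.01 wheel angle 0.184
stripe [-0.0678  0.0081] r 0.0683 ang 3.022 wheel angle 0.172
stripe [-0.052   0.0067] r 0.0524 ang 3.013 wheel angle 0.182
line [ 0.0166 -0.0281] r 0.0326 ang -1.036 wheel angle 4.231
line [ 0.0378 -0.0595] r 0.0705 ang -1.005 wheel angle 4.199
line [ 0.0268 -0.0448] r 0.0522 ang -1.032 wheel angle 4.226
blk [ 0.056 -0.077] r 0.0952 ang -0.942 wheel angle 4.136
blk top far/near [ 0.0608 -0.083 ] r 0.1029 ang -0.939 wheel angle 4.133
blk top far/near [ 0.0531 -0.0715] r 0.089 ang -0.932 wheel angle 4.126
shift/500mm [-0.2003  0.2055  0.0085] twist/pi 0.0002 dist 0.1435 cur [0.5944 0.048  0.2557] yaw 0.0535 tilt [ 1.590e-02 -4.000e-04 -9.999e-01] F [ 3.6 -0.2  6.1] w 0.0598 t 9.95 q6 1.48
```

Hub at (0.601, -0.108) agrees with the printer frame. The wheel is at about 0.18 rad, the pointer near 4.17, so about 4.0 rad to turn. Gripping the rim at world angle 113° with tool yaw 3.54 lets one grasp cover the whole turn inside joint 6's range. I'll turn the wrist now.

Emit:
{"op": "step_arm", "data": {
  "moves": [-0.009,0.04,0.02,-0.23,0.1,-0.018,0.08,0.04,-0.23,0.1,-0.027,0.12,0.06,-0.23,0.1,-0.036,0.16,0.08,-0.23,0.1,-0.044,0.2,0.1,-0.23,0.1]
}}

```text
clock: 10.45
position: [0.5734, -0.0537, 0.1941]
ee_rot: [-0.0, 0.925, 0.381, 0.0]
contact_force: [0.5, -0.6, 0.4]
width: 0.0382
```

Emit:
{"op": "step_arm", "data": {
  "moves": [0,0,0,-0.23,0.1,0,0,0,-0.23,0.1,0,0,0,-0.23,0.1,0,0,0,-0.23,0.1,0,0,0,-0.23,0.1]
}}

```text
clock: 10.95
position: [0.5736, -0.0531, 0.1944]
ee_rot: [-0.0, 0.73, 0.683, 0.0]
contact_force: [-0.1, -0.4, -0.1]
width: 0.0384
```

Emit:
{"op": "step_arm", "data": {
  "moves": [0,0,0,-0.23,0.1,0,0,0,-0.23,0.1,0,0,0,-0.23,0.1,0,0,0,-0.23,0.1,0,0,0,-0.23,0.1]
}}

```text
clock: 11.45
position: [0.5736, -0.053, 0.1944]
ee_rot: [-0.0, 0.442, 0.897, 0.0]
contact_force: [-0.4, 0.3, -0.3]
width: 0.0386
```

Emit:
{"op": "step_arm", "data": {
  "moves": [0,0,0,-0.23,0.1,0,0,0,-0.23,0.1,0,0,0,-0.23,0.1,0,0,0,-0.23,0.1,0,0,0,-0.23,0.1]
}}

```text
clock: 11.95
position: [0.5736, -0.053, 0.1945]
ee_rot: [-0.0, 0.096, 0.995, 0.0]
contact_force: [-0.1, 0.2, 0.3]
width: 0.0385
```

Emit:
{"op": "step_arm", "data": {
  "moves": [0,0,0,-0.19,0.1,0,0,0,-0.19,0.1,0,0,0,-0.19,0.1,0,0,0,-0.19,0.1,0,0,0,-0.19,0.1]
}}

```text
clock: 12.45
position: [0.5736, -0.053, 0.1945]
ee_rot: [-0.0, -0.198, 0.98, 0.0]
contact_force: [1.1, -0.2, 0.5]
width: 0.0385
```

Emit:
{"op": "step_arm", "data": {
  "moves": [0,0,0,0,0.1,0,0,0,0,0.1]
}}

```text
clock: 12.65
position: [0.5736, -0.053, 0.1947]
ee_rot: [-0.0, -0.197, 0.98, 0.0]
contact_force: [0.5, 0.2, 0.5]
width: 0.0382
```

```bash
python3 - <<'E'
from h import *
import pickle
go([.578,-.053,.092],3.54-2*np.pi)
w=cam('wrist');pickle.dump(w,open('w5.pkl','wb'));cv2.imwrite('pics/w5.png',w[0])
H=[.601,-.108]
print('proj hub top',proj([*H,.113],*w[1:]).round(1))
for a in(3.015,3.015-2.094,3.015+2.094): print('spoke60',proj([H[0]+.06*np.cos(a),H[1]+.06*np.sin(a),.105],*w[1:]).round(1))
E
```

```text
shift/500mm [-0.0081 -0.0034  0.2053] twist/pi -0.0005 dist 0.1027 cur [ 0.5736 -0.053   0.1947] yaw -2.7447 tilt [-1.e-04  1.e-04 -1.e+00] F [0.5 0.2 0.5] w 0.0382 t 12.65 q6 -2.18
proj hub top [[244.7 222. ]]
spoke60 [[281.2 154.8]]
spoke60 [[286.1 274.9]]
spoke60 [[174.2 218.7]]
```

View pics/w5.png

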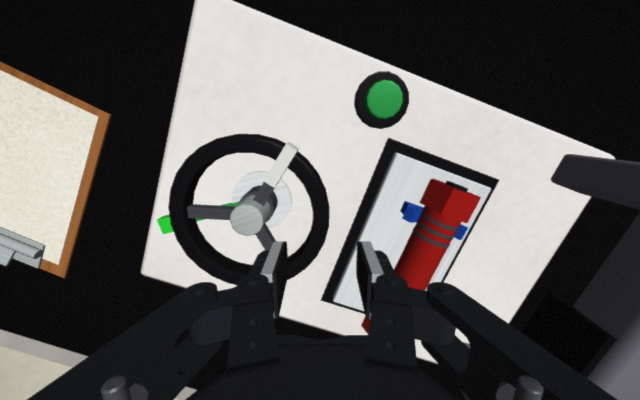

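The view shows the hub top at (247,219) against a projected (245,222), and the stripe at (285,158) against (281,155), so agreement is within about 2 mm. The button is at (384,98). I'll refine these from this steady view.

```bash
python3 - <<'E'
from h import *
import pickle
f,K,Rc,t=pickle.load(open('w5.pkl','rb'))
hsv=cv2.cvtColor(f,cv2.COLOR_BGR2HSV)
print('hub',plane((247,219),.113,K,Rc,t)[0].round(4))
pts=[]
for a in np.arange(np.pi*.95,2*np.pi+.4,.08):
    ray=[(249+r*np.cos(a),210+r*np.sin(a)) for r in np.arange(66,95,.5)]
    v=[f[int(round(y)),int(round(x))].max()<90 for x,y in ray]
    k=next((i for i in range(len(v)) if not v[i]),None)
    if k and v[0]: pts.append(ray[k])
P=plane(np.array(pts),.095,K,Rc,t)
for z in(.095,.105):
    P=plane(np.array(pts),z,K,Rc,t);A=np.c_[2*P[:,:2],np.ones(len(P))];s=np.linalg.lstsq(A,(P[:,:2]**2).sum(1),rcond=None)[0];print('rim',z,len(P),s[:2].round(4),np.sqrt(s[2]+s[:2]@s[:2]).round(4))
H=np.array([.6015,-.1075])
p=plane([(293,146),(277,174),(285,160)],.105,K,Rc,t)[:,:2]-H;print('stripe',np.arctan2(p[:,1],p[:,0]),np.hypot(*p.T))
g=cv2.inRange(hsv,np.array((45,150,60)),np.array((80,255,255)))
k,l,s,c=cv2.connectedComponentsWithStats(g)
for i in range(1,k):
    if s[i,4]>40:
        q=plane(c[i],.064,K,Rc,t)[0]; print('green',s[i],c[i].round(1),q.round(4),np.arctan2(q[1]-H[1],q[0]-H[0]))
go([H[0]+.06*np.cos(1.967),H[1]+.06*np.sin(1.967),.092],3.538-2*np.pi)
E
```

```text
hub [ 0.5979 -0.1071  0.113 ]
rim 0.095 44 [ 0.6019 -0.1082] 0.0683
rim 0.105 44 [ 0.5977 -0.107 ] 0.0653
stripe [2.95596804 2.93743955 2.94883088] [0.07094312 0.04571257 0.0585022 ]
green [ 367   80   36   39 1113] [384.3  98.7] [ 0.4683 -0.0385  0.064 ] 2.663856507044585
green [158 215  16  18 191] [165.5 224.1] [ 0.655  -0.1855  0.064 ] -0.9699376361409018
shift/500mm [-0.0094 -0.002   0.2054] twist/pi 0.0003 dist 0.1028 cur [ 0.5736 -0.053   0.1947] yaw -2.7442 tilt [-1.e-04  1.e-04 -1.e+00] F [ 0.5  0.8 -0.7] w 0.0384 t 12.7 q6 -2.18
```

Emit:
{"op": "step_arm", "data": {
  "moves": [-0.006,-0.002,0.06,0,0.1,-0.006,-0.002,0.12,0,0.1,-0.006,-0.002,0.17,0,0.1,-0.006,-0.002,0.195,0,0.1,-0.006,-0.002,0.205,0,0.1]
}}

```text
clock: 13.2
position: [0.5762, -0.0527, 0.091]
ee_rot: [-0.001, -0.198, 0.98, 0.0]
contact_force: [0.3, -0.3, 0.7]
width: 0.0386
```

Emit:
{"op": "step_arm", "data": {
  "moves": [0,0,0,0,0.1,0,0,0,0,0.4,0,0,0,0,0.7,0,0,0,0,1,0,0,0,0,1],
  "force": 50
}}

```text
clock: 13.7
position: [0.5769, -0.0549, 0.0938]
ee_rot: [0.0, -0.198, 0.98, -0.002]
contact_force: [-1.5, -6.1, 3.0]
width: 0.0122
```

```bash
python3 - <<'E'
from h import *
go([.5768,-.0527,.092],3.538-2*np.pi)
r=.06
for st in(.13,.14): print(st,[ (round(r*np.sin(st*i)/.5,4),round(r*(1-np.cos(st*i))/.5,4),round(st*i/np.pi,4)) for i in range(1,6)])
E
```

```text
shift/500mm [-0.0014  0.0041  0.0036] twist/pi 0.0007 dist 0.0028 cur [ 0.5769 -0.0549  0.0938] yaw -2.7429 tilt [ 0.0011 -0.0037 -1.    ] F [-1.5 -6.1  3. ] w 0.0122 t 13.7 q6 -2.18
0.13 [(np.float64(0.0156), np.float64(0.001), 0.0414), (np.float64(0.0308), np.float64(0.004), 0.0828), (np.float64(0.0456), np.float64(0.009), 0.1241), (np.float64(0.0596), np.float64(0.0159), 0.1655), (np.float64(0.0726), np.float64(0.0245), 0.2069)]
0.14 [(np.float64(0.0167), np.float64(0.0012), 0.0446), (np.float64(0.0332), np.float64(0.0047), 0.0891), (np.float64(0.0489), np.float64(0.0104), 0.1337), (np.float64(0.0637), np.float64(0.0183), 0.1783), (np.float64(0.0773), np.float64(0.0282), 0.2228)]
```

The grip centred itself about 2.4 mm inwards; I'll take that offset into the command and turn a first 0.7 rad.

Emit:
{"op": "step_arm", "data": {
  "moves": [0,-0.004,0,0,1]
}}

```text
clock: 13.8
position: [0.577, -0.055, 0.0938]
ee_rot: [-0.0, -0.198, 0.98, -0.0]
contact_force: [-5.9, 2.2, 7.8]
width: 0.0121
```

Emit:
{"op": "step_arm", "data": {
  "moves": [-0.0167,-0.0012,0,0.0446,1,-0.0332,-0.0047,0,0.0891,1,-0.0489,-0.0104,0,0.1337,1,-0.0637,-0.0183,0,0.1783,1,-0.0773,-0.0282,0,0.2228,1]
}}

```text
clock: 14.3
position: [0.6161, -0.0521, 0.0938]
ee_rot: [-0.003, 0.153, 0.988, 0.0]
contact_force: [-9.4, 0.2, 8.5]
width: 0.0118
```

```bash
python3 - <<'E'
from h import *
s=manip.get_state();p=s['position'];d=p[:2]-[.6,-.1085];go([.6,-.1,.09],0);print(np.hypot(*d),np.arctan2(d[1],d[0]))
E
```

```text
shift/500mm [ 0.0017 -0.101   0.0076] twist/pi 0.9022 dist 0.0507 cur [ 0.6161 -0.0521  0.0938] yaw 2.8344 tilt [-5.e-03  9.e-04 -1.e+00] F [-9.4  0.2  8.5] w 0.0118 t 14.3 q6 -1.46
0.0586339698762066 1.2926834997266392
```

Emit:
{"op": "step_arm", "data": {
  "moves": [-0.0167,-0.0012,0,0.0446,1,-0.0332,-0.0047,0,0.0891,1,-0.0489,-0.0104,0,0.1337,1,-0.0637,-0.0183,0,0.1783,1,-0.0773,-0.0282,0,0.2228,1]
}}

```text
clock: 14.8
position: [0.6481, -0.0754, 0.0938]
ee_rot: [-0.004, 0.483, 0.876, 0.0]
contact_force: [-10.2, 5.0, 10.7]
width: 0.0121
```

Emit:
{"op": "step_arm", "data": {
  "moves": [-0.0167,-0.0012,0,0.0446,1,-0.0332,-0.0047,0,0.0891,1,-0.0489,-0.0104,0,0.1337,1,-0.0637,-0.0183,0,0.1783,1,-0.0773,-0.0282,0,0.2228,1]
}}

```text
clock: 15.3
position: [0.6576, -0.1136, 0.0938]
ee_rot: [-0.005, 0.754, 0.657, 0.001]
contact_force: [-7.5, 9.4, 9.4]
width: 0.0122
```

Emit:
{"op": "step_arm", "data": {
  "moves": [-0.0167,-0.0012,0,0.0446,1,-0.0332,-0.0047,0,0.0891,1,-0.0489,-0.0104,0,0.1337,1,-0.0637,-0.0183,0,0.1783,1,-0.0773,-0.0282,0,0.2228,1]
}}

```text
clock: 15.8
position: [0.6404, -0.149, 0.0938]
ee_rot: [-0.005, 0.933, 0.359, 0.001]
contact_force: [-3.3, 14.1, 6.3]
width: 0.0119
```

```bash
python3 - <<'E'
from h import *
s=manip.get_state();p=s['position'];d=p[:2]-[.6,-.1085];go([.6,-.1,.09],0);print(np.hypot(*d),np.arctan2(d[1],d[0]))
E
```

```text
shift/500mm [ 0.0055 -0.1268  0.0086] twist/pi 0.2335 dist 0.0636 cur [ 0.6404 -0.149   0.0938] yaw 0.7334 tilt [-0.0011  0.0092 -1.    ] F [-3.3 14.1  6.3] w 0.0119 t 15.8 q6 0.49
0.05716547697247901 -0.7866944888681804
```

Emit:
{"op": "step_arm", "data": {
  "moves": [-0.0167,-0.0012,0,0.0446,1,-0.0332,-0.0047,0,0.0891,1,-0.0489,-0.0104,0,0.1337,1,-0.0637,-0.0183,0,0.1783,1,-0.0773,-0.0282,0,0.2228,1]
}}

```text
clock: 16.3
position: [0.6045, -0.165, 0.0938]
ee_rot: [-0.004, 1.0, 0.017, 0.002]
contact_force: [3.9, 13.2, 3.5]
width: 0.0123
```

Emit:
{"op": "step_arm", "data": {
  "moves": [-0.0167,-0.0012,0,0.0446,1,-0.0332,-0.0047,0,0.0891,1,-0.0489,-0.0104,0,0.1337,1,-0.0489,-0.0104,0,0.1337,1]
}}

```text
clock: 16.7
position: [0.5808, -0.1617, 0.0938]
ee_rot: [-0.004, 0.982, -0.191, 0.002]
contact_force: [4.1, 10.6, 2.1]
width: 0.012
```

```bash
python3 - <<'E'
from h import *
s=manip.get_state()
go([.6,-.1,.09],0)
P=np.array([(.577,-.055),(.6161,-.0521),(.6481,-.0754),(.6576,-.1136),(.6404,-.149),s['position'][:2]])
A=np.c_[2*P,np.ones(len(P))];x=np.linalg.lstsq(A,(P**2).sum(1),rcond=None)[0];c=x[:2];print(c,np.sqrt(x[2]+c@c))
a=np.arctan2(*(P-c).T[::-1]);print(a,'turned',a[0]-a[-1])
w=cam('wrist');cv2.imwrite('pics/w6.png',w[0])
import pickle;pickle.dump(w,open('w6.pkl','wb'))
E
```

```text
shift/500mm [-0.0106 -0.1287  0.0086] twist/pi -0.1221 dist 0.0647 cur [ 0.5808 -0.1617  0.0938] yaw -0.3837 tilt [ 0.0063  0.006  -1.    ] F [ 4.1 10.6  2.1] w 0.012 t 16.7 q6 1.56
[ 0.60038342 -0.10756359] 0.057572058581155466
[ 1.98936728  1.29466757  0.59309994 -0.10511229 -0.80282768 -1.91817303] turned 3.9075403131843487
```

View pics/w6.png

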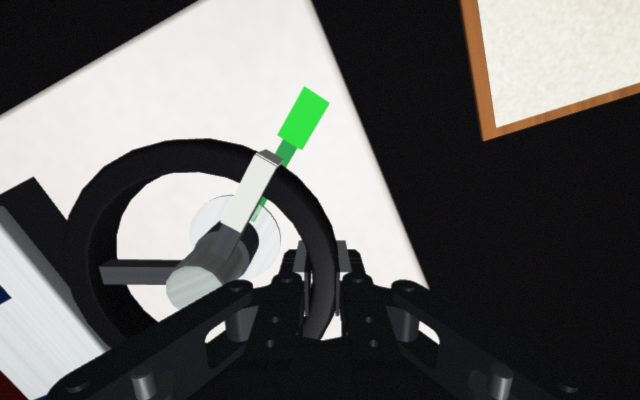

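The stripe (outer end about (268,154)) is nearly in line with the green block (about (304,118)). I'll compute the residual angle.

```bash
python3 - <<'E'
from h import *
import pickle
f,K,Rc,t=pickle.load(open('w6.pkl','rb'));H=np.array([.6004,-.1076])
hsv=cv2.cvtColor(f,cv2.COLOR_BGR2HSV)
b=np.argwhere(cv2.inRange(hsv,np.array((45,200,190)),np.array((80,255,255))))[:,::-1]
print('blk px',b.min(0),b.max(0),b.mean(0))
for n,uv,z in(('blk',b.mean(0),.062),('stripe out',(267,155),.1055),('stripe mid',(253,186),.1055),('stripe in',(239,216),.1055),('green line on deck',(257,213),.0505),('hubtop',(195,287),.113)):
    q=plane(uv,z,K,Rc,t)[0,:2]; d=q-H; print(n,q.round(4),np.hypot(*d).round(4),np.arctan2(d[1],d[0]).round(3))
E
```

```text
blk px [284 110] [315 145] [298.56 131.36]
blk [ 0.6475 -0.1748] 0.0821 -0.96
stripe out [ 0.6433 -0.163 ] 0.0701 -0.912
stripe mid [ 0.6337 -0.1519] 0.0554 -0.926
stripe in [ 0.6239 -0.1403] 0.0403 -0.948
green line on deck [ 0.611  -0.1289] 0.0238 -1.11
hubtop [ 0.6029 -0.1104] 0.0038 -0.841
```

Residual is about 0.04 rad (2.4 mm), well inside the limit. I'll nudge that much, then let go and lift.

Emit:
{"op": "step_arm", "data": {
  "moves": [-0.0045,0,0,0.012,1,-0.0045,0,0,0.012,1,-0.0045,0,0,0.012,1]
}}

```text
clock: 17.05
position: [0.5789, -0.161, 0.0938]
ee_rot: [-0.004, 0.978, -0.208, 0.002]
contact_force: [4.5, 11.2, 3.7]
width: 0.0118
```

Emit:
{"op": "step_arm", "data": {
  "moves": [0,0,0,0,0.5,0,0,0,0,0.2,0,0,0,0,0.1,0,0,0,0,0.1]
}}

```text
clock: 17.45
position: [0.5766, -0.1652, 0.0924]
ee_rot: [0.0, 0.978, -0.207, 0.0]
contact_force: [0.7, 0.4, -0.3]
width: 0.0388
```

Emit:
{"op": "step_arm", "data": {
  "moves": [0,0,-0.05,0,0.1,0,0,-0.12,0,0.1,0,0,-0.2,0,0.1,0,0,-0.28,0,0.1,0,0,-0.28,0,0.1]
}}

```text
clock: 17.95
position: [0.5797, -0.1665, 0.2388]
ee_rot: [0.001, 0.978, -0.207, 0.006]
contact_force: [0.6, -0.4, -0.1]
width: 0.0385
```

Emit:
{"op": "step_arm", "data": {
  "moves": [0,0,0,0,0.1,0,0,0,0,0.1]
}}

```text
clock: 18.15
position: [0.5757, -0.1647, 0.231]
ee_rot: [-0.0, 0.978, -0.207, -0.001]
contact_force: [-0.2, -0.4, -0.1]
width: 0.0387
```

```bash
python3 - <<'E'
from h import *
import pickle
go([.469,-.039,.16],-.384)
w=cam('wrist');pickle.dump(w,open('w7.pkl','wb'));cv2.imwrite('pics/w7.png',w[0])
E
```

```text
shift/500mm [-0.2967 -0.1434  0.1428] twist/pi -0.0106 dist 0.1796 cur [ 0.5757 -0.1647  0.231 ] yaw -0.4172 tilt [-2.2e-03  9.0e-04 -1.0e+00] F [-0.2 -0.4 -0.1] w 0.0387 t 18.15 q6 1.59
```

View pics/w7.png

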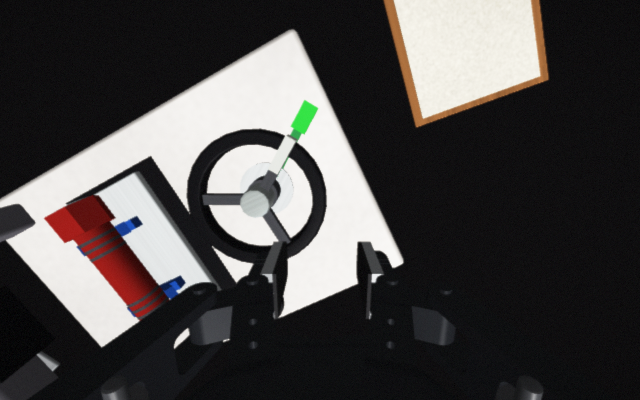

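The view shows the stripe (284,153) in line with the hub (255,204) and pointer block (305,118), with the flashlight still in the Vs. Before pressing, I'll check the numbers.

```bash
python3 - <<'E'
from h import *
import pickle
f,K,Rc,t=pickle.load(open('w7.pkl','rb'))
q=lambda uv,z:plane(uv,z,K,Rc,t)[0,:2]
h=q((255,204),.113)
for n,uv,z in(('blk',(305.5,117),.062),('blkfar',(310,104),.062),('str',(284,154),.105),('str out',(292,141),.105)):
    d=q(uv,z)-h; print(n,d.round(4),np.hypot(*d),np.arctan2(d[1],d[0]).round(3))
print(h)
E
```

```text
blk [ 0.052  -0.0719] 0.08875450551513832 -0.944
blkfar [ 0.0614 -0.0812] 0.10185039947797833 -0.923
str [ 0.0295 -0.0428] 0.052002582334481115 -0.967
str out [ 0.0369 -0.0543] 0.06563660605797027 -0.974
[ 0.60012442 -0.10918467]
```

The stripe and pointer agree within about 0.03 rad (2 mm). Next I'll close the gripper and move over the button.

Emit:
{"op": "step_arm", "data": {
  "moves": [-0.07,-0.035,0,0,1,-0.15,-0.07,0,0,1,-0.23,-0.11,0,0,1,-0.297,-0.143,0.04,0,1,-0.297,-0.143,0.1,0,1]
}}

```text
clock: 18.7
position: [0.4662, -0.0362, 0.1819]
ee_rot: [-0.001, 0.979, -0.206, -0.001]
contact_force: [0.5, -0.3, 0.2]
width: -0.0002
```

Emit:
{"op": "step_arm", "data": {
  "moves": [0,0,0.06,0,1,0,0,0.12,0,1,0,0,0.17,0,1,0,0,0.18,0,1,0,0,0.18,0,1]
}}

```text
clock: 19.2
position: [0.4687, -0.0391, 0.091]
ee_rot: [-0.0, 0.978, -0.207, -0.002]
contact_force: [0.7, -0.6, -0.2]
width: 0.0
```

```bash
python3 - <<'E'
from h import *
go([.469,-.039,.081],-.417)
E
```

```text
shift/500mm [ 0.0006 -0.0005  0.02  ] twist/pi 0.0 dist 0.01 cur [ 0.4687 -0.0391  0.091 ] yaw -0.417 tilt [-0.0037  0.001  -1.    ] F [ 0.7 -0.6 -0.2] w 0.0 t 19.2 q6 1.76
```

Emit:
{"op": "step_arm", "data": {
  "moves": [0,0,0.008,0,1,0,0,0.014,0,1,0,0,0.02,0,1,0,0,0.02,0,1]
}}

```text
clock: 19.6
position: [0.4707, -0.0396, 0.0829]
ee_rot: [-0.0, 0.978, -0.207, 0.001]
contact_force: [0.6, 0.5, 2.7]
width: 0.0002
```

Emit:
{"op": "step_arm", "data": {
  "moves": [0,0,0.004,0,1,0,0,0.008,0,1,0,0,0.012,0,1,0,0,0.012,0,1]
}}

```text
clock: 20.0
position: [0.4708, -0.0396, 0.0796]
ee_rot: [0.0, 0.978, -0.207, 0.002]
contact_force: [-5.4, 1.4, 28.4]
width: -0.0002
```

It bottomed with 28 N. I'll map force against height on the way up to confirm the full 6 mm stroke.

Emit:
{"op": "step_arm", "data": {
  "moves": [0,0,-0.006,0,1,0,0,-0.006,0,1]
}}

```text
clock: 20.2
position: [0.4707, -0.0396, 0.0805]
ee_rot: [0.0, 0.978, -0.207, 0.001]
contact_force: [0.6, 0.4, 4.1]
width: 0.0001
```

Emit:
{"op": "step_arm", "data": {
  "moves": [0,0,-0.004,0,1,0,0,-0.004,0,1]
}}

```text
clock: 20.4
position: [0.4707, -0.0396, 0.0818]
ee_rot: [-0.0, 0.978, -0.207, 0.001]
contact_force: [2.4, -1.1, 3.9]
width: 0.0001
```

Emit:
{"op": "step_arm", "data": {
  "moves": [0,0,-0.004,0,1,0,0,-0.004,0,1]
}}

```text
clock: 20.6
position: [0.4703, -0.0395, 0.0834]
ee_rot: [-0.0, 0.978, -0.207, 0.001]
contact_force: [1.8, -0.5, 2.2]
width: -0.0
```

Emit:
{"op": "step_arm", "data": {
  "moves": [0,0,-0.004,0,1,0,0,-0.004,0,1]
}}

```text
clock: 20.8
position: [0.4694, -0.0392, 0.0851]
ee_rot: [-0.0, 0.978, -0.207, -0.001]
contact_force: [0.9, -1.0, 1.8]
width: -0.0001
```

Emit:
{"op": "step_arm", "data": {
  "moves": [0,0,-0.004,0,1,0,0,-0.004,0,1]
}}

```text
clock: 21.0
position: [0.4685, -0.039, 0.0869]
ee_rot: [-0.0, 0.978, -0.207, -0.001]
contact_force: [0.7, 0.6, -0.7]
width: 0.0003
```

Emit:
{"op": "step_arm", "data": {
  "moves": [0,0,-0.006,0,1,0,0,-0.006,0,1]
}}

```text
clock: 21.2
position: [0.4694, -0.0392, 0.0903]
ee_rot: [-0.0, 0.978, -0.207, -0.0]
contact_force: [0.1, -0.2, 0.3]
width: -0.0002
```

The spring curve runs linearly from about 0 N at z 0.086 to about 4.5 N at 0.080, then a hard stop: a full 6 mm stroke, and the button followed back up. Now I'll retreat and do a final check.

Emit:
{"op": "step_arm", "data": {
  "moves": [0,0,-0.08,0,1,0,0,-0.16,0,1,-0.06,0,-0.24,0,1,-0.12,0,-0.3,0,1,-0.18,0,-0.34,0,1]
}}

```text
clock: 21.7
position: [0.3871, -0.0026, 0.2624]
ee_rot: [-0.0, 0.978, -0.207, 0.001]
contact_force: [-0.1, 0.4, 0.9]
width: -0.0001
```

Emit:
{"op": "step_arm", "data": {
  "moves": [0,0,0,0,1,0,0,0,0,1,0,0,0,0,1]
}}

```text
clock: 22.0
position: [0.3877, -0.0031, 0.2595]
ee_rot: [0.0, 0.978, -0.207, -0.0]
contact_force: [0.2, -0.2, -0.1]
width: 0.0003
```

```bash
python3 - <<'E'
from h import *
go([.469,-.039,.081],-.417)
r=cam('side')[0][110:390,240:520]; q=cam('scene')[0][100:390,200:450]
c=np.zeros((480,800,3),np.uint8); c[:400,:400]=cv2.resize(r,(400,400),interpolation=2); c[:464,400:]=cv2.resize(q,(400,464),interpolation=2)
cv2.imwrite('pics/f.png',c)
E
```

```text
shift/500mm [ 1.779e-01 -3.000e-04  3.569e-01] twist/pi -0.0 dist 0.1994 cur [ 0.3877 -0.0031  0.2595] yaw -0.4171 tilt [-8.e-04  1.e-04 -1.e+00] F [ 0.2 -0.2 -0.1] w 0.0003 t 22.0 q6 1.8
```

View pics/f.png

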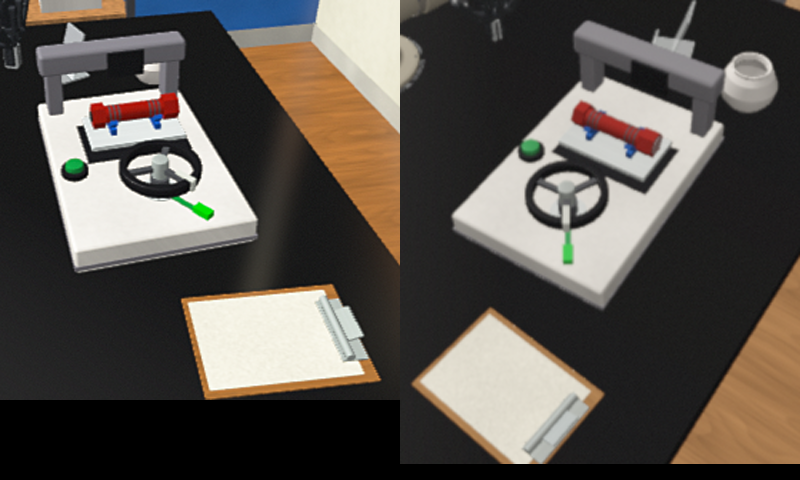

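Both views show the flashlight seated in the raised V-blocks, the stripe in line with the pointer, the button up, the bystanders in place and the arm clear. I'm handing in.

```bash
python3 -c "
from rig import job
print(job.sign_off())"
```

```text
the job is handed in; nothing more can be done
None
```

The job is done and handed in at about 22 s on the robot's clock. I laid the flashlight in both V-blocks and let go, then turned the handwheel about 3.95 rad clockwise in one grasp and released it. After that I pressed the start button to its stop and let it back up.

- **Flashlight:** the final pictures show it seated in both blocks. I judged this by eye and did not measure it again after cranking.
- **Index stripe:** the stripe is about 0.01–0.03 rad (1–2 mm) from the pointer, depending on the pointer estimate. The limit is 9 mm.
- **Button:** the force rose along the spring to about 4–5 N, then hit the hard stop at 28 N. It fell back to zero about 6 mm higher, so the button came fully up.
- **Other objects:** the phone stand, vase and clipboard look unmoved, and the wrist force at the end was near zero.
- **Disagreements:** the hub position differed by 2–4 mm between wrist views. The pointer direction came out between -0.92 and -1.04 rad depending on the view, and I used about -0.96. The button top came out higher by contact (about 72 mm) than in the pictures (about 65 mm); I relied on contact.

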